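# Lock the snout ring and hold the lamp shutter half open for a photocell reading

### The arm

A 6-joint arm with a two-finger parallel gripper is mounted at the origin on the work surface. World frame = base frame: x ahead of the robot, y to its left, z up, the work surface at z = 0. Lengths are in m, angles in degrees, forces in N, time in s.
With the tool pointing down it reaches from about 0.4 to 0.925 m from the base axis. Payload 3.4 kg.
Tool frame: the origin (TCP) lies at the very end of the fingers, on their centre line; the grasp point (between the pads) lies 19 mm behind it (bot.tcp_to_grasp is the distance from the TCP to the grasp point, in m); z points along the fingers, y is the line along which they close (so a half turn about z gives the same grasp; the last joint's range is limited). The gripper opens to 85 mm and grips with 20 to 120 N. Pads are 22 mm wide; open, the fingers measure 114 mm over their backs; the gripper's body (76 mm by 85 mm) begins 54 mm behind the grasp point. The pads swing forward as they close: fully open they stand 13 mm farther back than shut.
Start: joints at [-76.461, 17.578, 86.31, -0, 76.112, -4.211], TCP at [0.175, -0.548, 0.231] pointing down, gripper open.
Joint ranges: [-179.03, 179.03], [-60, 130.46], [8.19, 133.38], [-81.62, 261.62], [5.75, 156.47], [-153.77, 153.77]. Speed limits (degrees/s): [147.25, 147.25, 180, 180, 180, 180].

### API

Orientations are given as [roll, pitch, yaw] about the fixed x, y, z axes, in that order (R = Rz(yaw) Ry(pitch) Rx(roll)).
In Python, from cell import bot, cams gives the robot as it stands. The module is installed in compiled form; this text tells all that it offers.
- The arm moves only by the tool jog_arm, never from a script. Its argument "targets" is a list of rows, each a list of 7 numbers: the shift along the tool's x, y, z in m, then the turn, a rotation vector about the tool's x, y, z in rad, then the finger opening in m, from 0 to 0.0854. A call has exactly 5 rows; each row shifts and turns the commanded pose from where the row before left it, along the tool's axes as they then stand; what a row does not reach is not made up. A row lasts 1/10 s, in which the tool goes at most 50 mm and 8.59 degrees, less where a joint would pass 70% of its speed; a pose out of reach is approached as far as the arm can. A call is refused whole if a number of a shift passes 0.05 or a number of a turn 0.15, either way. A call with a gripper value outside its range is refused whole. The fingers move at their own pace and stop on an object; "grip_force" is the grip in N (left out, the last holds). Time passes only in rows, so rows that do not move let the fingers close, or fill a call up. It gives the time, the measured TCP pose, the force, the opening and the grip force at its end, in the units of the state.
- bot.read_state(): the state, without advancing time (a new reading comes with each control period).
- cams.read_camera(name): name is "side" or "top"; returns a dict with "image" (384x512x3 uint8, blue, green, red), "z_map" (384x512 float32, m along the optical axis (not along the pixel's ray), 0 where there is no reading), "camera_matrix" (3x3 intrinsics, pixels), "distortion" ([k1, k2, p1, p2, k3] as OpenCV has them; the pictures are not rectified), "rvec" (rotation vector, rad) and "tvec" (3), from world to camera coordinates, as OpenCV has them. Camera axes: x right, y down, z forward; pixel columns grow to the right and rows downward; lengths in m; the calibration is good to about 2 mm. A picture is of the moment at which its call begins.
- bot.hand_in(): hands the job in; it is judged then, once.
The state is a dict: "clock": time; "joints": joint angles; "joint_vel": joint speeds; "effort": joint torques, N m; "eef_pos": TCP position; "eef_rot": TCP orientation; "force": force on the tool from outside, world axes, zero at the start; "torque": the same for the moment, N m; "width": finger opening in m; "finger_force": force on a finger pad.
Only numpy, scipy, OpenCV 4.12 (cv2) and the standard library are available. Lean on these libraries where they do the work, as an engineer would, in place of code of your own. Each camera call takes 0.05 s, during which the arm holds its last target. There are 200 camera calls.

### The job

The photocell needs its half-light reading. First lock the shutter snout to the lamp: push the lever of the lock ring round until its pointer is at the double locked mark, at the end of its turn, leaving the sprung shutter shut until that is done. Then slide the shutter's thumb piece against its spring to the half-open mark and finish your program while still holding it steady there, with the ring still locked and everything else on the table left where it is.

Things in the scene. Friction and masses are not known exactly. Their poses are not given: they have to be found in the camera images.
- bench: Optical bench bolted down, turned up to 0.4 rad either way: aluminium rail 60 wide, 580 long, 30 high along its y axis. Origin: on the table under the rail, midway between lock ring and shutter; z up. Optical axis along y, 150 above the table. Lamp housing (grey, 112 x 140, y = 110 to 250, top 214) at +y, photocell housing (black, y = -177 to -295, top 200) at -y.
- lock_ring (a joint): Turn of the captive dark steel lock ring (84 dia, 26 wide) about the bench's y axis, rad. 0 = released stop (lever leans 0.6 from upright to the bench's -x), 1.2 = locked stop (leans 0.6 to +x); grows as the lever swings over the top to +x. Starts at 0 to 0.4. It stays where it is left; about 2 N at the pad turns it.
- ring_axis (a point): Centre of the lock ring, on its axis, at bench (0, 50, 150) mm; fixed to the bench.
- locked_mark (a point): Locked mark: double black bar on the rim of the aluminium index flange (94 dia, y = 67 to 76 on the bench) beside the ring. The ring's pointer, a white line at the foot of its lever, lines up with it when locked. A single short tick on the same rim marks released.
- lever_pad (a point): Centre of the round black finger pad (a disc 22 dia, 15 thick, its flat faces square to the bench's y axis) on the end of the lock ring's lever (steel rod, 9 dia). 78 from the ring's axis, at bench (78 sin a, 50, 150 + 78 cos a) mm with a = lock_ring - 0.6. Free all round: the lamp housing is 60 away along y, the thumb piece 100 the other way.
- shutter (a joint): Travel of the sprung shutter, m: 0 = shut (its spring holds it there and returns it when let go), 0.040 = fully open, half open = 0.020. It slides level along the bench's -x axis. Spring: 2.5 N at shut, rising 0.25 N per mm, 7.5 N at half. At half the blade covers half of the 40 mm square window facing the photocell.
- half_mark (a point): Half-open mark on the shutter head's aluminium top cover (x = -78 to 38, y = -24 to -76 on the bench, top 196): the middle and longest of three black cross lines either side of the slot (shut, half, open, 20 apart). Point in the slot at the half line, at bench (-20, -50, 196) mm. Pointer lines on the thumb piece's foot come level with it.
- thumb_piece: Shutter's steel thumb piece on top of the shutter head: upright block 16 x 16 x 28, rounded edges, on a foot plate 26 (x) x 20 (y) x 4. Origin: centre of the foot's underside, 196.8 above the table, at bench (0, -50) mm when shut; axes as the bench's. The block stands 4 to 32 above the origin; grip about 25 above. Only this part of the shutter can be touched.
- multimeter: Bystander: blue and grey multimeter, 88 x 190 x 45, origin under its centre.
- plug_block: Bystander: yellow plug-in circuit block, 42 x 42 x 28, origin under its centre.
- battery_holder: Bystander: white battery holder with two cells, 36 x 62 x 21, origin under its centre.
- lens_mount: Bystander: round lens (62 dia) upright on a rod with a round foot (60 dia), 111 high, origin under its foot.
- boss_clamp: Bystander: dark steel rod clamp with a wing screw, 36 x 105 x 40, origin under its thick block.
- filter_rack: Bystander: wooden rack with five upright filter plates, 55 x 80 x 50, origin under its centre.

How it is judged:
By the outcome, as a careful person would: the job done as asked, in the order asked, and still so for the second after the job is handed in, while the arm keeps its last pose, push and grip.
It also fails if it takes over 45 s, if anything falls off the work surface, if the arm or the gripper's body presses on something with over 40 N, if the wrist force passes 120 N, or if a joint passes its speed limit or range.

## Working session

There is one attempt and no reset: what is moved stays moved. The work goes in short steps, Python scripts to look and compute and a tool call to move; the robot and the scene stay as the last step left them, time stands still between calls to the robot, and variables do not carry over. Pictures are saved under pics/ and viewed, at most 10 in all, crops included, and the job is handed in when it is done.

Besides the shell and the picture viewer there is one more tool, called after "Emit:" as name(argument=value, ...) on one line, values as JSON. jog_arm: Moves the arm, as the interface text tells. Its arguments: {"type":"object","properties":{"targets":{"type":"array","items":{"type":"array","items":{"type":"number"}}},"grip_force":{"type":"number"}},"required":["targets"]}

```bash
mkdir -p pics
cat > h.py <<'E'
import numpy as np, cv2
from cell import bot, cams
def shot(n):
    c=cams.read_camera(n); c['R']=cv2.Rodrigues(np.array(c['rvec'],float))[0]; c['t']=np.array(c['tvec'],float).ravel(); return c
def cloud(c):
    h,w=c['z_map'].shape; u,v=np.meshgrid(np.arange(w),np.arange(h))
    p=cv2.undistortPoints(np.stack([u,v],-1).reshape(-1,1,2).astype(float),np.array(c['camera_matrix']),np.array(c['distortion'])).reshape(h,w,2)
    z=c['z_map'].astype(float); P=np.dstack([p*z[...,None],z])
    W=(P-c['t'])@c['R']; W[z==0]=np.nan; return W
def proj(c,P):
    return cv2.projectPoints(np.array(P,float).reshape(-1,3),np.array(c['rvec'],float),np.array(c['tvec'],float),np.array(c['camera_matrix']),np.array(c['distortion']))[0].reshape(-1,2)
def ray(c,uv,z):
    p=cv2.undistortPoints(np.array(uv,float).reshape(-1,1,2),np.array(c['camera_matrix']),np.array(c['distortion'])).reshape(-1,2)
    d=np.c_[p,np.ones(len(p))]@c['R']; o=-c['R'].T@c['t']; return o+d*((z-o[2])/d[:,2])[:,None]
E
python3 - <<'E'
from h import *
for n in('top','side'):
    c=shot(n); cv2.imwrite(f'pics/{n}0.png',c['image']); print(n,-c['R'].T@c['t'],c['R'][2])
    np.savez(f'{n}0.npz',W=cloud(c))
print(bot.read_state())
E
```

```text
top [ 0.52711556 -0.06595688  1.03763608] [ 0.038424    0.00510818 -0.99924847]
side [ 0.4623666  -0.7039659   0.93136111] [ 0.08652125  0.6434578  -0.76057618]
{'clock': 0.1, 'joints': array([-7.64586123e+01,  1.76182658e+01,  8.63766563e+01, -5.76219062e-04,
        7.61106622e+01, -4.21163579e+00]), 'joint_vel': array([-0.04885231, -0.05011965, -0.17814801, -0.04610283, -0.12454927,
        0.0333047 ]), 'effort': array([ 5.27971824e-04, -4.58529961e+01, -2.52607387e+01, -9.75571675e-05,
        5.56609055e-03, -9.62540554e-06]), 'eef_pos': array([ 0.17514789, -0.54701619,  0.23046858]), 'eef_rot': array([-1.79894660e+02, -7.19657612e-03,  1.77531557e+01]), 'force': array([-0.62676399,  0.07470433, -0.79470726]), 'torque': array([-0.01156133, -0.00357842, -0.01166682]), 'finger_force': 0.0, 'width': 0.08562589553121937}
```

View pics/top0.png

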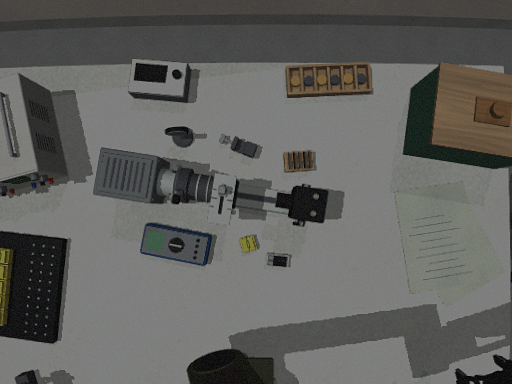

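View pics/side0.png

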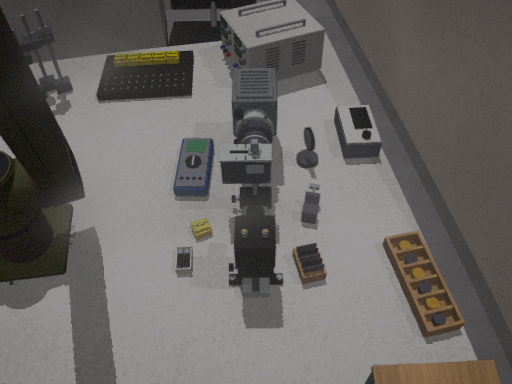

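Top view: the lamp is at (128,175), the ring lever near (182,183), the shutter cover at (222,195) and the photocell at (308,203). The bench's +y points to image left. The side view shows the same layout from the -y end.

Run:
```python
from h import *
W=np.load('top0.npz')['W']; im=cv2.imread('pics/top0.png')
def box(z0,z1,u0,u1,v0,v1):
    m=np.zeros(W.shape[:2],bool); m[v0:v1,u0:u1]=True
    m&=(W[...,2]>z0)&(W[...,2]<z1); P=W[m]; 
    n,l,s,ce=cv2.connectedComponentsWithStats(m.astype(np.uint8)); k=1+np.argmax(s[1:,4]); P=W[l==k]
    r=cv2.minAreaRect((P[:,:2]*1000).astype(np.float32)); return r,len(P),np.median(P[:,2])
L=box(.206,.222,80,175,140,210); C=box(.192,.208,285,335,170,230); S=box(.188,.202,200,245,165,230)
for b in(L,C,S): print(b)
a=np.array(L[0][0]);b=np.array(C[0][0]); d=(a-b)/np.linalg.norm(a-b); print(np.linalg.norm(a-b),'exp 416', np.arctan2(-d[0],d[1]))
o=a-180*d; print('origin',o)
yaw=np.arctan2(-d[0],d[1]); Rb=np.array([[np.cos(yaw),-np.sin(yaw)],[np.sin(yaw),np.cos(yaw)]])
# high points around ring & shutter in bench frame
m=np.zeros(W.shape[:2],bool); m[150:225,150:245]=True; m&=W[...,2]>.2
B=(W[m][:,:2]*1000-o)@Rb; z=W[m][:,2]*1000
for p,q in zip(B,z):
    if abs(p[1])<70 and abs(p[0])<90: print(np.round([*p,q]).astype(int),end=' ')
cv2.imwrite('pics/top1.png',cv2.resize(im[150:225,150:245],None,fx=8,fy=8,interpolation=cv2.INTER_CUBIC))
```

```text
(((603.3479614257812, 248.2409210205078), (138.35693359375, 111.8080825805664), 80.78642272949219), 2635, np.float64(0.21298803307716335))
(((514.4388427734375, -188.25999450683594), (10.544657707214355, 10.050444602966309), 62.872005462646484), 23, np.float64(0.1986409353303462))
(((547.5936889648438, 23.78192901611328), (52.3524284362793, 115.966796875), 81.29960632324219), 1055, np.float64(0.1954695312600535))
445.46366926579526 exp 416 -0.20093725025667952
origin [567.42215544  71.86253101]
[ 22 -44 200] [ 22 -46 202] [ 23 -48 200] [ 18 -45 227] [ 19 -47 224] [ 21 -51 202] [ 22 -53 200] [ 16 -44 228] [ 16 -46 227] [ 16 -48 228] [ 17 -50 226] [ 18 -52 224] [ 18 -55 228] [ 19 -56 220] [ 20 -56 200] [ 13 -44 230] [ 14 -46 227] [ 14 -48 228] [ 15 -50 225] [ 15 -53 229] [ 16 -55 228] [ 16 -57 229] [ 17 -58 210] [ 11 -42 227] [ 11 -44 227] [ 12 -46 224] [ 12 -49 229] [ 13 -51 228] [ 13 -53 227] [ 13 -55 226] [ 14 -57 226] [ 15 -58 208] [ 16 -59 202] [  9 -43 229] [  9 -45 228] [  9 -47 231] [ 10 -49 229] [ 10 -51 228] [ 11 -53 226] [ 11 -56 230] [ 12 -58 224] [ 13 -58 204] [ 13 -60 200
[... 981 characters left out ...]
 [-28  48 230] [-28  46 227] [-27  44 229] [-27  42 228] [-27  41 220] [-32  55 227] [-31  51 232] [-31  50 227] [-30  48 229] [-30  45 228] [-30  43 228] [-29  41 227] [-29  41 217] [-34  54 229] [-34  51 229] [-33  49 229] [-33  47 229] [-32  45 229] [-32  43 227] [-31  41 227] [-31  41 217] [-36  53 230] [-36  51 228] [-35  49 227] [-35  46 230] [-34  45 227] [-34  42 228] [-34  41 224] [-33  41 216] [-38  53 229] [-38  52 224] [-38  49 226] [-37  47 226] [-37  44 229] [-36  42 230] [-36  41 224] [-36  41 212] [-41  54 224] [-40  51 224] [-40  48 227] [-39  47 224] [-39  44 225] [-38  42 225] [-38  42 218] [-42  50 220] [-42  48 219] [-41  44 224] [-41  42 223] [-40  41 217] [-31 -29 200]
```

View pics/top1.png

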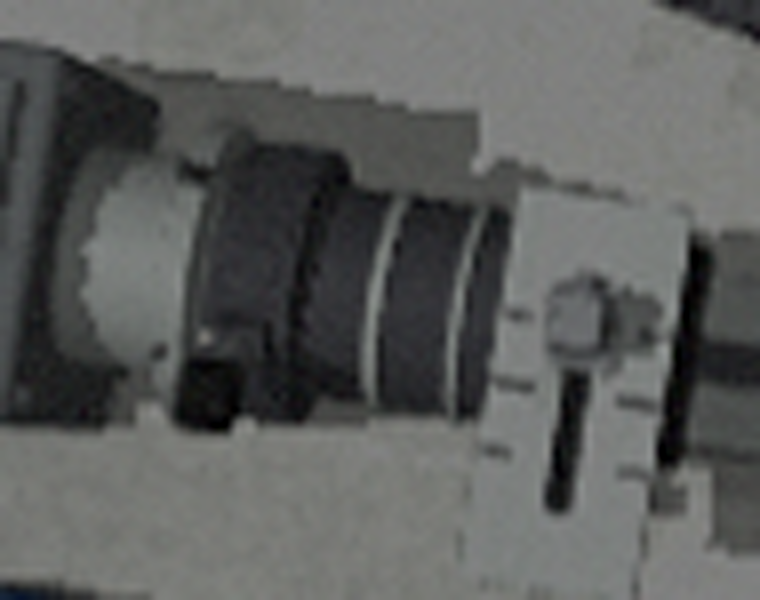

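Emit:
jog_arm(targets=[[0, 0, -0.015, 0, 0, 0.1165, 0], [0, 0, -0.015, 0, 0, 0.1165, 0], [0, 0, -0.015, 0, 0, 0.1165, 0], [0, 0, -0.015, 0, 0, 0.1165, 0], [0, 0, -0.01, 0, 0, 0, 0]], grip_force=20)

```text
clock: 0.6
eef_pos: [0.1753, -0.5477, 0.302]
eef_rot: [180.0, -0.0, -9.0]
force: [-0.4, -1.4, -0.7]
width: 0.0123
finger_force: 0.0
```

Emit:
jog_arm(targets=[[0.023, -0.031, 0, 0, 0, 0, 0], [0.023, -0.031, 0, 0, 0, 0, 0], [0.023, -0.031, 0, 0, 0, 0, 0], [0.023, -0.031, 0, 0, 0, 0, 0], [0.023, -0.031, 0, 0, 0, 0, 0]])

```text
clock: 1.1
eef_pos: [0.3137, -0.411, 0.3009]
eef_rot: [-180.0, 0.0, -8.8]
force: [0.7, 0.1, 1.3]
width: -0.0002
finger_force: 0.0
```

Emit:
jog_arm(targets=[[0.023, -0.031, 0, 0, 0, 0, 0], [0.023, -0.031, 0, 0, 0, 0, 0], [0.023, -0.031, 0, 0, 0, 0, 0], [0.023, -0.031, 0, 0, 0, 0, 0], [0.023, -0.031, 0, 0, 0, 0, 0]])

```text
clock: 1.6
eef_pos: [0.4514, -0.2757, 0.301]
eef_rot: [-180.0, 0.0, -8.8]
force: [0.9, -0.4, -0.7]
width: -0.0004
finger_force: 0.0
```

Emit:
jog_arm(targets=[[0, -0.041, 0, 0, 0, 0, 0], [0, -0.041, 0, 0, 0, 0, 0], [0, -0.041, 0, 0, 0, 0, 0], [0, -0.041, 0, 0, 0, 0, 0], [0, -0.041, 0, 0, 0, 0, 0]])

```text
clock: 2.1
eef_pos: [0.4823, -0.073, 0.301]
eef_rot: [-180.0, 0.0, -8.8]
force: [1.1, -0.2, 0.4]
width: -0.0001
finger_force: 0.0
```

Emit:
jog_arm(targets=[[0, -0.041, 0, 0, 0, 0, 0], [0, -0.041, 0, 0, 0, 0, 0], [0, -0.041, 0, 0, 0, 0, 0], [0, -0.041, 0, 0, 0, 0, 0], [-0.003, -0.041, 0, 0, 0, 0, 0]])

```text
clock: 2.6
eef_pos: [0.5115, 0.1299, 0.3009]
eef_rot: [180.0, 0.0, -8.8]
force: [0.7, 0.4, 0.5]
width: 0.0002
finger_force: 0.0
```

Emit:
jog_arm(targets=[[0, 0, 0.03, 0, 0, 0, 0], [0, 0, 0.03, 0, 0, 0, 0], [0, 0, 0.02, 0, 0, 0, 0], [0, 0, 0.014, 0, 0, 0, 0], [0, 0, 0, 0, 0, 0, 0]])

```text
clock: 3.1
eef_pos: [0.5094, 0.1281, 0.2047]
eef_rot: [179.9, 0.3, -8.8]
force: [-0.5, -0.4, -0.5]
width: 0.0002
finger_force: 0.0
```

```bash
cat >> h.py <<'E'
Y=np.radians(-8.98); RB=np.array([[np.cos(Y),-np.sin(Y)],[np.sin(Y),np.cos(Y)]]); O=np.array([.5752,.0703])
def tob(p): p=np.array(p,float); return np.r_[(p[:2]-O)@RB,p[2]]*1000
E
python3 - <<'E'
from h import *
s=bot.read_state(); print(np.round(tob(s['eef_pos']),1),s['eef_rot'],s['force'])
c=shot('top'); a=c['image'][150:225,150:245]
d=shot('side'); b=d['image'][110:200,205:305]
cv2.imwrite('pics/p2.png',np.hstack([cv2.resize(a,(500,400),interpolation=2)[:, :400],cv2.resize(b,(400,400),interpolation=2)]))
E
```

```text
[-74.   46.8 204.7] [179.89179817   0.3289203   -8.79160826] [-0.53679525 -0.41776594 -0.46566703]
```

View pics/p2.png

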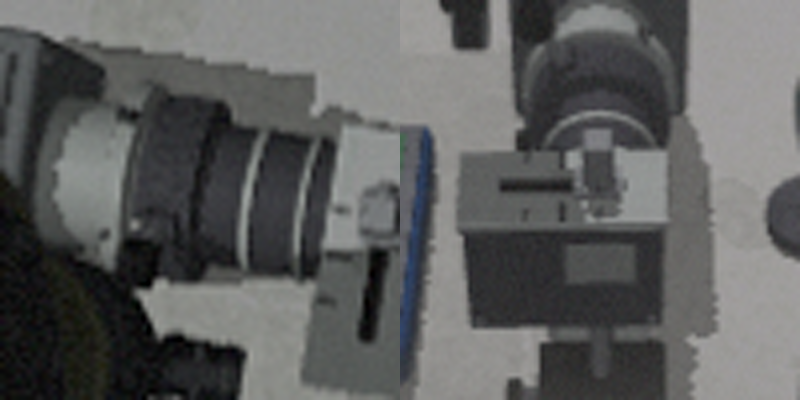

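Top half: the gripper sits on the robot side of the pad, in line with the ring. Now I push along bench +x.

Emit:
jog_arm(targets=[[0.005, -0.003, -0.002, 0, 0, 0, 0], [0.008, 0, 0, 0, 0, 0, 0], [0.008, 0, 0, 0, 0, 0, 0], [0.008, 0, 0, 0, 0, 0, 0], [0.008, 0, 0, 0, 0, 0, 0]])

```text
clock: 3.7
eef_pos: [0.5492, 0.1254, 0.2096]
eef_rot: [-180.0, -0.0, -8.9]
force: [-1.6, 0.5, 1.7]
width: 0.0001
finger_force: 1.4
```

Emit:
jog_arm(targets=[[0.008, 0, 0, 0, 0, 0, 0], [0.008, 0, 0, 0, 0, 0, 0], [0.008, 0, 0, 0, 0, 0, 0], [0.006, 0, 0, 0, 0, 0, 0], [0.005, 0, 0, 0, 0, 0, 0]])

```text
clock: 4.2
eef_pos: [0.5833, 0.1199, 0.2086]
eef_rot: [180.0, 0.1, -9.0]
force: [-1.9, 0.4, -1.1]
width: 0.0001
finger_force: 1.1
```

Run:
```python
from h import *
s=bot.read_state(); print(np.round(tob(s['eef_pos']),1),s['eef_rot'],s['force'])
```

```text
[2.000e-01 5.030e+01 2.086e+02] [ 1.79986352e+02  7.83829577e-02 -8.95708313e+00] [-1.85857236  0.43734325 -1.06088975]
```

Emit:
jog_arm(targets=[[0.005, 0, 0, 0, 0, 0, 0], [0.005, 0, 0, 0, 0, 0, 0], [0.004, 0, 0, 0, 0, 0, 0], [0.003, 0, 0, 0, 0, 0, 0], [0, 0, 0, 0, 0, 0, 0]])

```text
clock: 4.7
eef_pos: [0.6002, 0.1173, 0.2091]
eef_rot: [180.0, -0.0, -9.0]
force: [-1.7, 0.7, -1.8]
width: -0.0002
finger_force: 1.0
```

Emit:
jog_arm(targets=[[0.002, 0, 0, 0, 0, 0, 0], [0.001, 0, 0, 0, 0, 0, 0], [0.001, 0, 0, 0, 0, 0, 0], [0, 0, 0, 0, 0, 0, 0], [0, 0, 0, 0, 0, 0, 0]])

```text
clock: 5.2
eef_pos: [0.6036, 0.1168, 0.2092]
eef_rot: [180.0, 0.0, -8.9]
force: [-3.2, 0.2, -3.1]
width: -0.0
finger_force: 1.7
```

Run:
```python
from h import *
s=bot.read_state(); print(np.round(tob(s['eef_pos']),1),s['eef_rot'],s['force'])
```

```text
[ 20.8  50.4 209.2] [ 1.79993736e+02  2.47801284e-02 -8.94252507e+00] [-3.16853274  0.24964534 -3.09168502]
```

Emit:
jog_arm(targets=[[0.001, 0, 0, 0, 0, 0, 0], [0.001, 0, 0, 0, 0, 0, 0], [0, 0, 0, 0, 0, 0, 0], [0, 0, 0, 0, 0, 0, 0], [0, 0, 0, 0, 0, 0, 0]])

```text
clock: 5.7
eef_pos: [0.6056, 0.1165, 0.2092]
eef_rot: [180.0, 0.0, -8.9]
force: [-4.2, 0.6, -3.0]
width: -0.0002
finger_force: 2.3
```

Emit:
jog_arm(targets=[[0.001, 0, 0, 0, 0, 0, 0], [0.001, 0, 0, 0, 0, 0, 0], [0, 0, 0, 0, 0, 0, 0], [0, 0, 0, 0, 0, 0, 0], [0, 0, 0, 0, 0, 0, 0]])

```text
clock: 6.2
eef_pos: [0.6058, 0.1165, 0.2091]
eef_rot: [180.0, 0.2, -8.9]
force: [-8.4, 1.4, -0.6]
width: 0.0
finger_force: 4.2
```

Emit:
jog_arm(targets=[[0.001, 0, 0, 0, 0, 0, 0], [0.001, 0, 0, 0, 0, 0, 0], [0, 0, 0, 0, 0, 0, 0], [0, 0, 0, 0, 0, 0, 0], [0, 0, 0, 0, 0, 0, 0]])

```text
clock: 6.7
eef_pos: [0.6059, 0.1164, 0.2091]
eef_rot: [180.0, 0.4, -8.9]
force: [-13.3, 2.9, 1.5]
width: 0.0001
finger_force: 6.1
```

Emit:
jog_arm(targets=[[-0.005, 0, 0, 0, 0, 0, 0], [-0.02, 0, 0, 0, 0, 0, 0], [-0.03, 0, -0.01, 0, 0, 0, 0], [-0.03, 0, -0.04, 0, 0, 0, 0], [-0.03, 0, -0.04, 0, 0, 0, 0]])

```text
clock: 7.2
eef_pos: [0.4974, 0.1337, 0.3008]
eef_rot: [-180.0, -0.2, -9.0]
force: [1.0, 0.8, 0.6]
width: 0.0002
finger_force: 0.0
```

Run:
```python
from h import *
s=bot.read_state(); print(np.round(tob(s['eef_pos']),1),s['eef_rot'],s['force'])
c=shot('top'); a=c['image'][150:225,150:245]; W=cloud(c)
d=shot('side'); b=d['image'][110:200,205:305]
for w in (W,cloud(d)):
    B=np.c_[((w.reshape(-1,3)[:,:2]-O)@RB),w.reshape(-1,3)[:,2]]*1000
    m=(B[:,1]>38)&(B[:,1]<62)&(abs(B[:,0])<70)&(B[:,2]>203)&(B[:,2]<232); print(m.sum(),np.round(np.percentile(B[m],[5,50,95],axis=0)) if m.any() else '')
cv2.imwrite('pics/p3.png',np.hstack([cv2.resize(a,(500,400),interpolation=2)[:, :400],cv2.resize(b,(400,400),interpolation=2)]))
```

```text
[-86.8  50.5 300.8] [-179.96863268   -0.23526533   -8.97916377] [1.03945707 0.83285246 0.62625116]
75 [[ 34.  43. 210.]
 [ 43.  49. 222.]
 [ 52.  57. 226.]]
92 [[ 34.  42. 207.]
 [ 43.  45. 218.]
 [ 53.  55. 225.]]
```

View pics/p3.png

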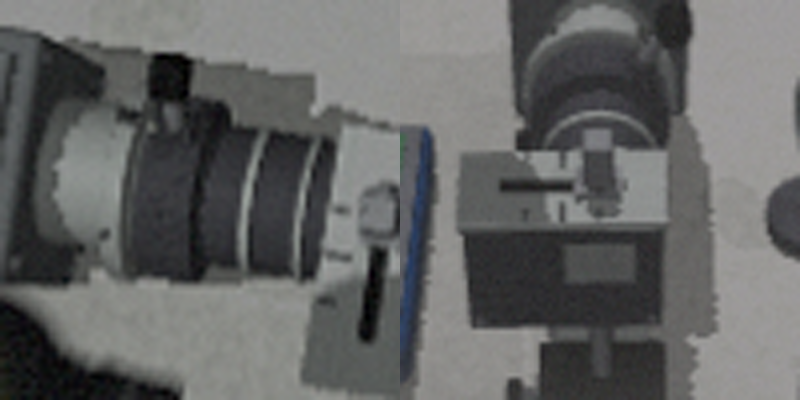

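Top half: the pad is now at bench x ≈ 43, the far side, and depth agrees with the locked stop. The thumb piece is still at shut. Next I move over it and grip.

Emit:
jog_arm(targets=[[0.017, 0.02, 0, 0, 0, 0, 0.05], [0.017, 0.02, 0, 0, 0, 0, 0.05], [0.018, 0.02, 0, 0, 0, 0, 0.05], [0.018, 0.02, 0, 0, 0, 0, 0.05], [0.017, 0.02, 0, 0, 0, 0, 0.05]])

```text
clock: 7.8
eef_pos: [0.5699, 0.0198, 0.3005]
eef_rot: [180.0, -0.4, -9.0]
force: [1.4, -0.2, 1.6]
width: 0.0501
finger_force: 0.0
```

Emit:
jog_arm(targets=[[0, 0, 0.015, 0, 0, 0, 0.05], [0, 0, 0.015, 0, 0, 0, 0.05], [0, 0, 0.01, 0, 0, 0, 0.05], [0, 0, 0, 0, 0, 0, 0.05], [0, 0, 0, 0, 0, 0, 0.05]])

```text
clock: 8.3
eef_pos: [0.5675, 0.0214, 0.2598]
eef_rot: [180.0, -0.1, -8.9]
force: [0.1, 1.3, 0.4]
width: 0.0499
finger_force: 0.0
```

Run:
```python
from h import *
s=bot.read_state(); print(np.round(tob(s['eef_pos']),1),s['eef_rot'],s['force'],s['width'])
w=np.load('top0.npz')['W'].reshape(-1,3)
B=np.c_[((w[:,:2]-O)@RB),w[:,2]]*1000
m=(abs(B[:,1]+50)<20)&(abs(B[:,0])<20)&(B[:,2]>215)&(B[:,2]<235); print(m.sum(),np.round(np.percentile(B[m],[3,50,97],axis=0),1),B[m].mean(0))
```

```text
[  0.  -49.5 259.8] [ 1.79998729e+02 -1.04132846e-01 -8.93777853e+00] [0.12701677 1.29502125 0.37864367] 0.049882914058887645
58 [[ -7.9 -57.9 218.6]
 [ -0.5 -50.9 227.8]
 [  8.2 -43.2 230.3]] [-1.44040739e-01 -5.08704733e+01  2.26858456e+02]
```

Emit:
jog_arm(targets=[[0, 0.001, 0.015, 0, 0, 0, 0.05], [0, 0, 0.015, 0, 0, 0, 0.05], [0, 0, 0.015, 0, 0, 0, 0.05], [0, 0, 0.009, 0, 0, 0, 0.05], [0, 0, 0.002, 0, 0, 0, 0.05]])

```text
clock: 8.8
eef_pos: [0.5664, 0.0206, 0.203]
eef_rot: [180.0, 0.0, -8.9]
force: [-0.2, -0.2, -0.5]
width: 0.0501
finger_force: 0.0
```

Emit:
jog_arm(targets=[[0, 0, 0, 0, 0, 0, 0.03], [0, 0, 0, 0, 0, 0, 0.01], [0, 0, 0, 0, 0, 0, 0.005], [0, 0, 0, 0, 0, 0, 0.005], [0, 0, 0, 0, 0, 0, 0.005]], grip_force=45)

```text
clock: 9.3
eef_pos: [0.5673, 0.0212, 0.2045]
eef_rot: [-179.9, -0.1, -8.9]
force: [0.2, 3.5, 5.1]
width: 0.0149
finger_force: 46.7
```

Run:
```python
from h import *
s=bot.read_state(); print(np.round(tob(s['eef_pos']),1),s['eef_rot'],s['force'],s['width'])
```

```text
[-1.000e-01 -4.970e+01  2.045e+02] [-1.79906691e+02 -1.33332277e-01 -8.94232735e+00] [0.2487521  3.50091385 5.05694612] 0.014934463340833933
```

Emit:
jog_arm(targets=[[-0.004, 0, 0, 0, 0, 0, 0.005], [-0.004, 0, 0, 0, 0, 0, 0.005], [-0.004, 0, 0, 0, 0, 0, 0.005], [-0.004, 0, 0, 0, 0, 0, 0.005], [-0.002, 0, 0, 0, 0, 0, 0.005]])

```text
clock: 9.8
eef_pos: [0.5521, 0.0236, 0.2045]
eef_rot: [-179.9, -0.5, -8.9]
force: [7.8, 3.4, 0.4]
width: 0.0152
finger_force: 46.1
```

Emit:
jog_arm(targets=[[-0.001, 0, 0, 0, 0, 0, 0.005], [-0.001, 0, 0, 0, 0, 0, 0.005], [-0.001, 0, 0, 0, 0, 0, 0.005], [0, 0, 0, 0, 0, 0, 0.005], [0, 0, 0, 0, 0, 0, 0.005]])

```text
clock: 10.3
eef_pos: [0.5497, 0.0239, 0.2045]
eef_rot: [-179.9, -0.5, -9.0]
force: [7.5, 3.0, 0.0]
width: 0.0151
finger_force: 46.0
```

Run:
```python
from h import *
s=bot.read_state(); print(np.round(tob(s['eef_pos']),1),s['eef_rot'],s['force'],s['width'],s['force'][:2]@RB)
```

```text
[-17.9 -49.8 204.5] [-179.89829459   -0.47817562   -8.95494722] [7.49885633 2.9995164  0.02693317] 0.015077896159955247 [6.93874842 4.13324513]
```

Emit:
jog_arm(targets=[[-0.001, 0, 0, 0, 0, 0, 0.005], [-0.001, 0, 0, 0, 0, 0, 0.005], [0, 0, 0, 0, 0, 0, 0.005], [0, 0, 0, 0, 0, 0, 0.005], [0, 0, 0, 0, 0, 0, 0.005]])

```text
clock: 10.8
eef_pos: [0.548, 0.0242, 0.2045]
eef_rot: [-179.9, -0.5, -9.0]
force: [7.8, 3.4, 0.4]
width: 0.0151
finger_force: 46.0
```

Run:
```python
from h import *
c=shot('top'); a=c['image'][150:225,170:245]; d=shot('side'); b=d['image'][115:190,215:290]
F=[]
for i in range(1):
    s=bot.read_state(); print(np.round(tob(s['eef_pos']),2),s['eef_rot'],s['force'][:2]@RB)
for n,w in(('t',cloud(c)),('s',cloud(d))):
    w=w.reshape(-1,3); B=np.c_[((w[:,:2]-O)@RB),w[:,2]]*1000
    m=(B[:,1]>38)&(B[:,1]<62)&(abs(B[:,0])<70)&(B[:,2]>203)&(B[:,2]<232); print(n,m.sum(),np.round(np.percentile(B[m],[5,50,95],axis=0)))
def pb(x,y,z): return np.r_[O+RB@np.array([x,y])/1000,z/1000]
print('half line ends, foot edge at half (side px)',proj(d,[pb(-20,-65,196),pb(-20,-35,196),pb(-20,-60,201),pb(-40,-65,196)])-[215,115])
cv2.imwrite('pics/p4.png',np.hstack([cv2.resize(a,(400,400),interpolation=2),cv2.resize(b,(400,400),interpolation=2)]))
```

```text
[-19.68 -49.79 204.52] [-179.89691788   -0.50055952   -8.95857059] [6.60797863 5.41619526]
t 21 [[ 48.  43. 217.]
 [ 51.  51. 222.]
 [ 54.  57. 224.]]
s 91 [[ 34.  42. 206.]
 [ 43.  45. 219.]
 [ 53.  55. 225.]]
half line ends, foot edge at half (side px) [[30.40760775 41.3010901 ]
 [30.57665672 31.63565195]
 [30.37267578 38.05618379]
 [21.25033704 41.39352995]]
```

View pics/p4.png

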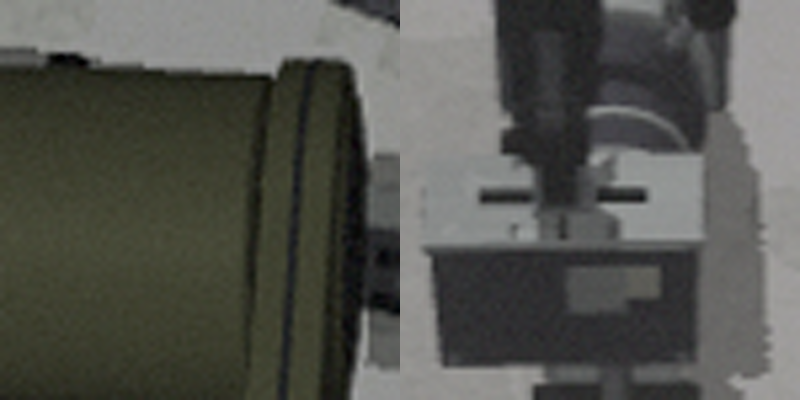

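Side half: the half line at crop (560,228) lines up with the pointer on the foot, and the lever pad is still at x ≈ 43. I'll trim by 0.3 mm, then check finely against the mark.

Emit:
jog_arm(targets=[[-0.0003, 0, 0, 0, 0, 0, 0.005], [0, 0, 0, 0, 0, 0, 0.005], [0, 0, 0, 0, 0, 0, 0.005], [0, 0, 0, 0, 0, 0, 0.005], [0, 0, 0, 0, 0, 0, 0.005]])

```text
clock: 11.4
eef_pos: [0.5478, 0.0242, 0.2045]
eef_rot: [-179.9, -0.5, -9.0]
force: [8.1, 2.7, 0.7]
width: 0.0149
finger_force: 46.0
```

Run:
```python
from h import *
I=np.mean([shot('side')['image'].astype(float) for _ in range(10)],0)
P=cv2.imread('pics/side0.png').astype(float)
f=lambda x: cv2.resize(np.clip(x[142:176,215:275]*1.3,0,255).astype(np.uint8),(780,442),interpolation=cv2.INTER_NEAREST)
cv2.imwrite('pics/p5.png',f(I))
s=bot.read_state(); print(np.round(tob(s['eef_pos']),2),s['force'][:2]@RB,s['clock'])
```

```text
[-19.83 -49.76 204.5 ] [6.62402212 3.99027734] 11.9
```

View pics/p5.png

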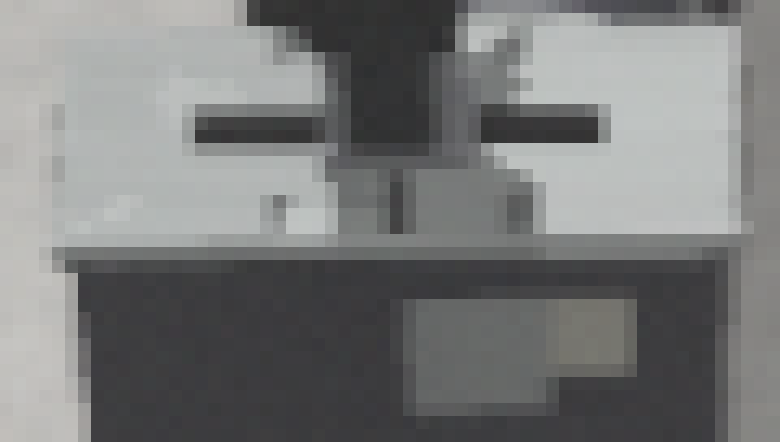

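Run:
```python
from h import *
d=shot('side')
def pb(x,y,z): return np.r_[O+RB@np.array([x,y])/1000,z/1000]
pr=lambda *q: print(q,np.round((proj(d,[pb(*q)])[0]-[214.5,141.5])*13))
for x in(-20,0,20):
    for y in (-76,-66): pr(x,y,150)
pr(-20,-76,196);pr(-20,-65,196);pr(38,-76,196);pr(-78,-76,196);pr(-20,-60,200.8);pr(-33,-60,200.8);pr(-7,-60,200.8);pr(-7,-50,196);pr(-58,-50,196);pr(20,-50,196)
s=bot.read_state(); print(s['clock'])
```

```text
(-20, -76, 150) [408. 425.]
(-20, -66, 150) [409. 382.]
(0, -76, 150) [524. 424.]
(0, -66, 150) [524. 381.]
(20, -76, 150) [641. 423.]
(20, -66, 150) [640. 380.]
(-20, -76, 196) [401. 240.]
(-20, -65, 196) [402. 192.]
(38, -76, 196) [749. 236.]
(-78, -76, 196) [ 54. 243.]
(-20, -60, 200.8) [401. 151.]
(-33, -60, 200.8) [324. 152.]
(-7, -60, 200.8) [479. 150.]
(-7, -50, 196) [480. 128.]
(-58, -50, 196) [179. 131.]
(20, -50, 196) [639. 127.]
11.95
```

The image leaves a possible 1–2 mm slip between finger and foot, so I'll compare sub-pixel profiles with the shut picture and average the spring force.

Run:
```python
from h import *
I=[];F=[]
for _ in range(16):
    I.append(shot('side')['image'].mean(2)); F.append(bot.read_state()['force'][:2]@RB)
I=np.mean(I,0); np.save('I.npy',I); P=cv2.imread('pics/side0.png').mean(2).astype(float)
print('F',np.mean(F,0),np.std(F,0)/4)
for r in (151,152): print(r,'\nshut',dict(zip(range(228,264),P[r,228:264].round().astype(int))),'\nnow ',dict(zip(range(228,264),I[r,228:264].round().astype(int))))
for r in (155,156,157,158): print(r,'shut',P[r,228:262].round().astype(int),'\n now',I[r,228:262].round().astype(int))
```

```text
F [7.23002978 4.53012684] [0.14375014 0.10848166]
151 
shut {228: np.int64(140), 229: np.int64(123), 230: np.int64(59), 231: np.int64(51), 232: np.int64(47), 233: np.int64(47), 234: np.int64(51), 235: np.int64(48), 236: np.int64(49), 237: np.int64(44), 238: np.int64(46), 239: np.int64(46), 240: np.int64(49), 241: np.int64(42), 242: np.int64(48), 243: np.int64(44), 244: np.int64(45), 245: np.int64(41), 246: np.int64(43), 247: np.int64(49), 248: np.int64(85), 249: np.int64(118), 250: np.int64(97), 251: np.int64(67), 252: np.int64(65), 253: np.int64(64), 254: np.int64(66), 255: np.int64(68), 256: np.int64(66), 257: np.int64(67), 258: np.int64(71), 259: np.int64(100), 260: np.int64(105), 261: np.int64(102), 262: np.int64(142), 263: np.int64(143)} 
now  {228: np.int64(143), 229: np.int64(121), 230: np.int64(63), 231: np.int64(51), 232: np.int64(51), 233: np.int64(50), 234: np.int64(48), 235: np.int64(49), 236: np.int64(47), 237: np.int64(47), 238: np.int64(49), 239: np.int64(58), 240: np.int64(70), 241: np.int64(61), 242: np.int64(39), 243: np.int64(39), 244: np.int64(39), 245: np.int64(4
[... 2220 characters left out ...]
 139 139 138 139 138 138 121  84  84  88  80  53
  75  93  94  93  94  93  93  93  88  87 122 146 146 146 146 147]
157 shut [142 141 140 141 140 139 142 121  94 126 141 141 140 142 140 140 120  68
 114 141 139 143 140 126  86  82  65  72  91  90  90  89 116 138] 
 now [138 138 137 137 138 138 138 120  92 125 138 137 123  84  84  84  73  52
  75  94  93  94  93  93  92  88  72  76 119 145 146 145 145 145]
158 shut [141 143 142 142 143 143 143 123 106 144 142 145 143 145 141 141 123  72
 114 142 142 142 138 140 123  82  68  77  92  89  91 111 139 140] 
 now [140 140 140 140 140 140 140 121 108 147 148 148 133  95  94  94  80  52
  75  94  94  94  93  93  94  88  71  75 119 147 146 146 146 146]
```

Edge shift, force and centring all suggest the foot is about 0.7 mm short, so I'll trim by that.

Emit:
jog_arm(targets=[[-0.0004, 0, 0, 0, 0, 0, 0.005], [-0.0003, 0, 0, 0, 0, 0, 0.005], [0, 0, 0, 0, 0, 0, 0.005], [0, 0, 0, 0, 0, 0, 0.005], [0, 0, 0, 0, 0, 0, 0.005]])

```text
clock: 13.25
eef_pos: [0.5472, 0.0244, 0.2045]
eef_rot: [-179.9, -0.5, -9.0]
force: [9.0, 3.7, 0.1]
width: 0.0152
finger_force: 46.0
```

Run:
```python
from h import *
I=[];F=[];X=[]
for _ in range(16):
    d=shot('side'); I.append(d['image'].mean(2)); s=bot.read_state(); F.append(s['force'][:2]@RB); X.append(tob(s['eef_pos']))
I=np.mean(I,0); print('F',np.mean(F,0),'X',np.mean(X,0),np.std(X,0),s['finger_force'],s['clock'])
for r in (151,152): print(r,I[r,236:254].round().astype(int))
w=cloud(d).reshape(-1,3); B=np.c_[((w[:,:2]-O)@RB),w[:,2]]*1000
m=(B[:,1]>38)&(B[:,1]<62)&(abs(B[:,0])<70)&(B[:,2]>203)&(B[:,2]<232); print(np.round(np.median(B[m],axis=0)))
```

```text
F [7.76281556 4.64751411] X [-20.47209784 -49.75819025 204.50000515] [0.01468349 0.01320583 0.01185337] 45.96468508243561 14.05
151 [48 48 47 57 67 54 38 38 40 40 39 44 60 74 74 56 39 42]
152 [42 42 41 59 74 53 39 40 40 39 37 43 60 73 72 57 39 41]
[ 43.  45. 219.]
```

```bash
python3 -c "
from cell import bot
print(bot.hand_in())"
```

```text
the job is handed in; nothing more can be done
None
```

I turned the lock ring to its locked stop, then pulled the shutter to the half-open mark (foot centred on the line to within about half a millimetre in the side view) and handed in at about 14 s, still gripping it there, with nothing else on the table touched.

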